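# Fit a snap ring on an axle stub with circlip pliers

### The arm

A 6-joint arm with a two-finger parallel gripper is mounted at the origin on a cart in front of the work surface, level with it; the furniture and walls round the work are solid. World frame = base frame: x ahead of the robot, y to its left, z up, the work surface at z = 0. Lengths are in m, angles in rad, forces in N, time in s.
With the tool pointing down it reaches from about 0.325 to 0.85 m from the base axis. Payload 4.4 kg.
Tool frame: the origin (TCP) lies midway between the tips of the shut fingers; the grasp point (between the pads) lies grip_depth behind it (grip_depth is the distance from the TCP to the grasp point, in m); z points along the fingers, y is the line along which they close (so a half turn about z gives the same grasp; the last joint's range is limited). The gripper opens to 94 mm and grips with 3 to 60 N. Pads are 16 mm wide; open, the fingers measure 119 mm over their backs; the gripper's body (75 mm by 177 mm) begins 78 mm behind the grasp point.
Start: joints at [-1.488, 0.207, 1.542, -0, 1.393, -0.15], TCP at [0.133, -0.559, 0.205] pointing down, gripper open.
Joint ranges: [-2.73, 2.73], [-0.86, 2.22], [0.23, 2.46], [-1.11, 4.25], [0.08, 2.63], [-2.82, 2.82]. Speed limits (rad/s): [2.79, 2.79, 3.14, 3.14, 3.14, 3.14].

### API

Orientations are given as [roll, pitch, yaw] about the fixed x, y, z axes, in that order (R = Rz(yaw) Ry(pitch) Rx(roll)).
In Python, from bench import * gives the robot as it stands.
- The arm moves only by the tool move_arm, never from a script. Its argument "plan" is a list of rows, each a list of 5 numbers: the shift along the tool's x, y, z in cm, then the turn about the tool's z in degrees, then the finger opening in cm, from 0 to 9.4. A call has 1 to 5 rows; each row shifts and turns the commanded pose from where the row before left it, along the tool's axes as they then stand; what a row does not reach is not made up. A row lasts 1/8 s, in which the tool goes at most 62.5 mm and 10.7 degrees, less where a joint would pass 70% of its speed; a pose out of reach is approached as far as the arm can. A call is refused whole if a number of a shift passes 6.25 or a number of a turn 10.7, either way. A call with a gripper value outside its range is refused whole. The fingers move at their own pace and stop on an object; the grip force is fixed at half the most. Time passes only in rows, so rows that do not move let the fingers close. It gives the time, the measured TCP pose, the force, the opening and the grip force at its end, in the units of the state.
- observe(): the state, without advancing time (a new reading comes with each control period).
- capture(name): name is "side" or "top" or "wrist"; returns a dict with "img" (420x560x3 uint8, red, green, blue), "depth" (420x560 float32, m along the optical axis (not along the pixel's ray), 0 where there is no reading), "mtx" (3x3 intrinsics, pixels), "distortion" ([k1, k2, p1, p2, k3] as OpenCV has them; the pictures are not rectified), "cam_to_world" (4x4, takes a point from camera to world coordinates). Camera axes: x right, y down, z forward; pixel columns grow to the right and rows downward; lengths in m; the calibration is good to about 2 mm. A picture is of the moment at which its call begins.
- hand_in(): hands the job in; it is judged then, once.
The state is a dict: "t": time; "q": joint angles; "qvel": joint speeds; "joint_torque": joint torques, N m; "eef_pos": TCP position; "tool_rot": TCP orientation; "force": force on the tool from outside, world axes, zero at the start; "wrist_torque": the same for the moment, N m; "finger_gap": finger opening in m; "grasp_force": force on a finger pad.
Only numpy, scipy, OpenCV 4.12 (cv2) and the standard library are available. Lean on these libraries where they do the work, as an engineer would, in place of code of your own. Each camera call takes 0.05 s, during which the arm holds its last target. There are 200 camera calls.

### The job

Take the red-handled circlip pliers from their rest, put the two pins of their nose into the gap of the snap ring waiting on the ring post, squeeze the handles fully so the ring spreads, and carry it over the end of the axle stub and down to the groove. Finish still squeezing the pliers, holding the ring spread and level in line with the groove and clear of the shaft, so I can check it before it is let go. Touch the ring only with the pliers, do not let it fall, and leave the other things on the table where they are.

Things in the scene. Friction and masses are not known exactly. Their poses are not given: they have to be found in the camera images.
- pliers: Circlip pliers, 182 mm long, 0.14 kg, balanced at x = -42 mm: steel nose, red handles. Origin on the pivot at mid thickness; x along the centre line to the nose, z up. Handles 13 mm thick, x = -17 to -107 mm; nose 8 mm thick (z -4 to 4), ends at x = 74 mm. A 5 mm pin under each nose end points down from z = -4 to -14 mm. Squeezing the handles OPENS the nose; a spring parts them again.
- pliers_grip (a point): Where to grip: midway between the handles, x = -50 mm of pliers (same axes); close across y. Width over the handles here: 60 mm at rest, 53 mm when the pins first touch a relaxed ring centred on them, 37 mm fully squeezed (hard stop). It takes about 10 N to start, 25 N to squeeze fully with a ring on the pins; 40 N or more holds it firmly at the stop.
- pliers_pins (a point): Point midway between the two pins, at half their length (x = 70 mm, z = -9 mm of pliers), axes as pliers. The pin axes stand at y = +-6 mm at rest and y = +-21 mm fully squeezed (then at x = 67 mm).
- pliers_left (a joint): Squeeze of the pliers, rad turned by each lever: 0 at rest, 0.07 when the pins first bear on a relaxed ring, 0.22 at the hard stop (fully squeezed).
- ring: Snap ring of steel wire 4 mm thick, 0.034 kg, 37 mm across, lying flat on the post. Origin at the back of the ring in the wire's middle, 62 mm above the table; x from the gap to the back, z up. Relaxed, its centre is at x = -14.5 mm, inner radius 12.5 mm. As the pins spread it, it is drawn 8 mm towards the pliers' pivot and then hangs on the pins by friction.
- ring_gap (a point): Middle of the ring's gap (x = -33.5 mm of ring, same axes): the pins go down here, between two lugs 5 mm high with notches facing each other. In a relaxed ring a pin bears in its notch with its axis 11 mm to this side or that (+-y). Fully spread, the pins stand at x = -28 mm, y = +-21 mm of ring.
- ring_mid (a point): Middle of the opening of the spread ring, where the shaft should be: x = -19 mm of ring, axes as ring. Around a 26 mm shaft there, the spread ring has about 3.5 mm of room on each side and 4.5 mm at the back.
- ring_left (a joint): Spread of the left (+y) half of the ring, rad: 0 relaxed, about 0.32 when the pliers are fully squeezed; above 0.2 counts as spread.
- ring_right (a joint): Spread of the right (-y) half of the ring, like ring_left.
- ring_post: Fixed ring post: round foot 60 mm wide, 14 mm column, white shelf 25 x 38 mm with its top at z = 60 mm (x = -7.5 to 17.5 mm of this frame; the ring's lugs stick out beyond it to -x). A peg 7 mm thick stands 7 mm above the shelf at x = -3 mm, inside the ring. Origin under the column, on the table; x as that of the waiting ring.
- axle_stub: Fixed axle stub: round grey foot 76 mm wide 12 mm high, blue hub 52 mm wide up to z = 40 mm, dark collar 37 mm wide up to z = 50 mm, then the upright steel shaft, 26 mm in diameter, up to z = 90 mm. Origin under its middle, on the table. The pliers may come from any side.
- groove (a point): Centre of the ring groove on the shaft's axis, 60 mm above the table; the groove is 5 mm wide and 23 mm in diameter. z up.
- shaft_end (a point): Centre of the shaft's top end, 90 mm above the table.
- pliers_rest: Fixed wooden rest for the pliers: two bars 12 mm wide along y, 30 mm high, at x = 4 mm (40 mm long) and x = -94 mm (92 mm long) on a foot 36 mm wide and 6 mm high; between the bars the handles hang free. Origin on the table under the pivot of the pliers; x points to their nose.
- grease_pot: bystander: small jar with black lid, 36 mm wide, 31 mm high, origin under its middle
- amber_tape: bystander: roll of amber tape, 62 mm wide, 12 mm high, origin under its middle
- blue_spool: bystander, does not move: small spool with blue rims, 52 mm wide, 34 mm high, origin under its middle
- cutters: bystander, does not move: red-handled side cutters, 54 x 102 x 11 mm, origin under its middle
- dish: bystander, does not move: steel dish with screws, 68 mm wide, 12 mm high, origin under its middle
- driver: bystander: yellow screwdriver, 172 mm long, 19 mm high, origin under its middle
- blower: bystander, does not move: blue rubber air bulb, 43 x 92 x 43 mm, origin under its middle

How it is judged:
By the outcome, as a careful person would: the job done as asked, in the order asked, and still so for the second after the job is handed in, while the arm keeps its last pose, push and grip.
It also fails if it takes over 51 s, if anything falls off the work surface, if the arm or the gripper's body presses on something with over 40 N, if the wrist force passes 120 N, or if a joint passes its speed limit or range.

## Working session

There is one attempt and no reset: what is moved stays moved. The work goes in short steps, Python scripts to look and compute and a tool call to move; the robot and the scene stay as the last step left them, time stands still between calls to the robot, and variables do not carry over. Pictures are saved under pics/ and viewed, at most 10 in all, crops included, and the job is handed in when it is done.

Besides the shell and the picture viewer there is one more tool, called after "Emit:" as name([rows], argument=value, ...), one row to a line, values as JSON. move_arm: Moves the arm, as the interface text tells. Its arguments: {"type":"object","properties":{"plan":{"type":"array","items":{"type":"array","items":{"type":"number"}}}},"required":["plan"]}

```bash
ls; mkdir -p pics
python3 - <<'E'
from bench import *
import cv2,numpy as np,pickle
s=observe();print(s)
d={}
for n in("top","side"):
    c=capture(n);d[n]=c;cv2.imwrite(f"pics/{n}0.png",c["img"][:,:,::-1]);print(n,c["mtx"].tolist(),c["distortion"],np.round(c["cam_to_world"],3).tolist())
pickle.dump(d,open("c0.pkl","wb"))
E
```

```text
pics
{'t': 0.0, 'q': array([-1.48847753e+00,  2.07408647e-01,  1.54291752e+00, -3.04111444e-05,
        1.39350710e+00, -1.50515489e-01]), 'qvel': array([-1.39354546e-04, -1.26965760e-05, -4.95637050e-04,  9.02648137e-04,
       -1.58057159e-04, -1.30246193e-04]), 'joint_torque': array([-8.61223034e-04, -3.70877194e+01, -2.81421053e+01,  6.95471512e-02,
        3.62696510e-02, -1.72159557e-04]), 'eef_pos': array([ 0.13257728, -0.5586876 ,  0.20431455]), 'tool_rot': array([-3.13937288e+00, -3.06390906e-04,  2.32839341e-01]), 'force': array([-0.75991853,  0.95635982,  0.84979994]), 'wrist_torque': array([ 0.00546334, -0.02513783, -0.03137344]), 'grasp_force': 0.0, 'finger_gap': 0.09392174710130924}
top [[442.8988394515657, 0.0, 281.5454646599928], [0.0, 442.8988394515657, 211.94075558073197], [0.0, 0.0, 1.0]] [0.04416598 0.         0.         0.         0.        ] [[-0.008, -0.993, 0.117, 0.438], [-1.0, 0.008, -0.0, 0.06], [-0.001, -0.117, -0.993, 1.249], [0.0, 0.0, 0.0, 1.0]]
side [[440.99558770670956, 0.0, 279.84175379649946], [0.0, 440.99558770670956, 211.00343500524474], [0.0, 0.0, 1.0]] [-0.11677762  0.          0.          0.          0.        ] [[-0.828, -0.36, 0.429, 0.099], [-0.56, 0.534, -0.634, 0.75], [-0.001, -0.765, -0.644, 0.77], [0.0, 0.0, 0.0, 1.0]]
```

View pics/top0.png

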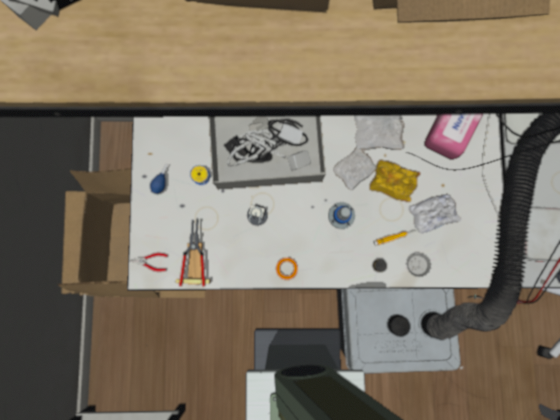

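View pics/side0.png

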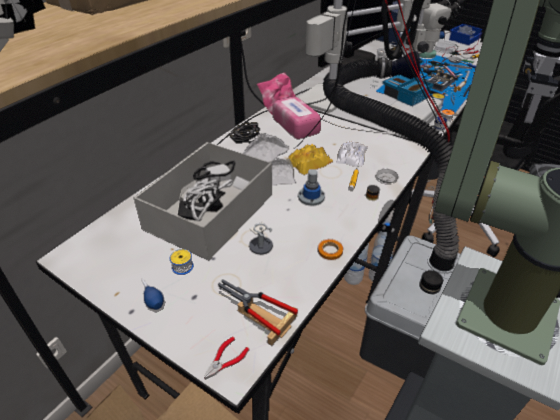

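```bash
cat > h.py <<'E'
import cv2,numpy as np
def w2p(c,P):
    T=np.linalg.inv(c["cam_to_world"]);P=np.atleast_2d(np.array(P,float))
    X=P@T[:3,:3].T+T[:3,3]
    return cv2.projectPoints(X,np.zeros(3),np.zeros(3),c["mtx"],np.array(c["distortion"]))[0][:,0]
def p2w(c,uv,z):
    uv=np.atleast_2d(np.array(uv,float));T=np.array(c["cam_to_world"])
    n=cv2.undistortPoints(uv[:,None],c["mtx"],np.array(c["distortion"]))[:,0]
    d=np.c_[n,np.ones(len(n))]@T[:3,:3].T;o=T[:3,3]
    return o+d*((np.array(z)-o[2])/d[:,2])[:,None]
def cloud(c):
    d=c["depth"];v,u=np.mgrid[:d.shape[0],:d.shape[1]]
    n=cv2.undistortPoints(np.c_[u.ravel(),v.ravel()].astype(float)[:,None],c["mtx"],np.array(c["distortion"]))[:,0]
    P=np.c_[n,np.ones(len(n))]*d.ravel()[:,None];T=np.array(c["cam_to_world"])
    return (P@T[:3,:3].T+T[:3,3]).reshape(*d.shape,3)
def crop(img,x0,y0,x1,y1,k,name):
    cv2.imwrite(name,cv2.resize(img[y0:y1,x0:x1,::-1],None,fx=k,fy=k,interpolation=cv2.INTER_CUBIC))
E
python3 - <<'E'
import pickle;from h import *
d=pickle.load(open("c0.pkl","rb"));t=d["top"]
a=cv2.resize(t["img"][195:295,170:300],None,fx=6,fy=6,interpolation=cv2.INTER_CUBIC)
cv2.imwrite("pics/cropA.png",a[:,:,::-1])
C=cloud(t);
# table height check
print(C[280,240],C[250,330])
for n,(x0,y0,x1,y1,lo,hi) in dict(axletop=(320,195,365,240,.075,.1),hub=(320,195,365,240,.03,.043),ring=(240,195,275,235,.055,.07),plier=(170,205,220,295,.025,.05),foot=(320,195,365,240,.006,.02)).items():
    R=C[y0:y1,x0:x1];m=(R[...,2]>lo)&(R[...,2]<hi);P=R[m];v,u=np.nonzero(m)
    print(n,len(P),P.mean(0),P.min(0),P.max(0),u.mean()+x0,v.mean()+y0)
print(p2w(t,[[341,214]],.09))
E
```

```text
[0.39507938 0.17708812 0.0017688 ] [ 0.47625004 -0.07520476  0.00066679]
axletop 84 [ 0.57438143 -0.10656956  0.08830131] [ 0.56227979 -0.12043152  0.07509114] [ 0.58647365 -0.09491506  0.09523858] 344.7142857142857 211.53571428571428
hub 95 [ 0.57163202 -0.10387547  0.03850255] [ 0.55128354 -0.13111727  0.03053885] [ 0.59853999 -0.08395745  0.04294824] 341.2 214.67368421052632
ring 151 [0.57950235 0.12897422 0.06158955] [0.55085179 0.10744185 0.05531681] [0.59805518 0.15044017 0.06792348] 256.0 211.5165562913907
plier 636 [0.45450094 0.3013032  0.03827939] [0.38141899 0.2584798  0.02515061] [0.5629407  0.34801362 0.04886029] 192.98427672955975 258.8490566037736
foot 295 [ 0.57330628 -0.10489633  0.01229088] [ 0.51250119 -0.17104826  0.00602239] [ 0.62566353 -0.05071062  0.01985933] 340.3084745762712 215.1220338983051
[[ 0.56773239 -0.09641639  0.09      ]]
```

View pics/cropA.png

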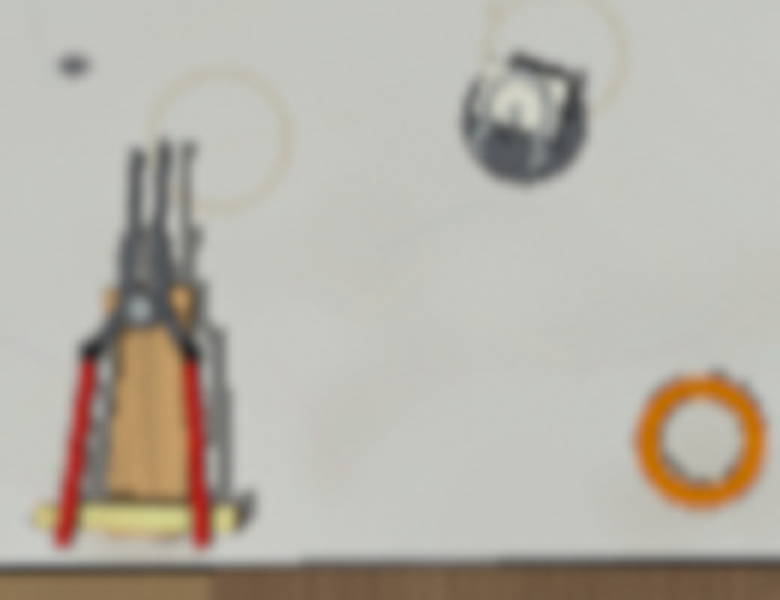

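Top view: pliers pivot ≈ (193,246), nose up (+x); ring post ≈ (257,213); axle ≈ (343,213). I'm moving in for a wrist view.

Emit:
move_arm([
  [4.4,-4.2,0,0,9.4],
  [4.4,-4.2,0,0,9.4],
  [4.4,-4.2,0,0,9.4],
  [4.4,-4.2,0,0,9.4],
  [4.4,-4.2,0,0,9.4],
])

```text
t: 0.72
eef_pos: [0.2988, -0.3024, 0.2051]
tool_rot: [-3.141, -0.0, 0.232]
force: [1.0, -0.7, 0.3]
finger_gap: 0.094
grasp_force: 0.0
```

Emit:
move_arm([
  [4.4,-4.2,0,0,9.4],
  [4.4,-4.2,0,0,9.4],
  [4.4,-4.2,0,0,9.4],
  [0,0,0,6.6,9.4],
  [0,0,0,6.7,9.4],
])

```text
t: 1.35
eef_pos: [0.3977, -0.1498, 0.205]
tool_rot: [-3.141, 0.001, 0.0]
force: [-0.5, -0.2, 0.2]
finger_gap: 0.0939
grasp_force: 0.0
```

Run:
```python
from bench import *
import bench,pickle
from h import *
from scipy.spatial.transform import Rotation as R
print([k for k in dir(bench) if k[0]!='_'],globals().get('grip_depth'))
s=observe();print(s["t"],s["eef_pos"],s["tool_rot"],s["force"])
c=capture("wrist");pickle.dump(c,open("w1.pkl","wb"))
cv2.imwrite("pics/w1.png",c["img"][:,:,::-1])
Rt=R.from_euler('xyz',s["tool_rot"]).as_matrix();M=c["cam_to_world"]
print("cam in tool",Rt.T@(M[:3,3]-s["eef_pos"]),(Rt.T@M[:3,:3]).round(3),c["mtx"],c["distortion"])
```

```text
['IKError', 'capture', 'grip_depth', 'hand_in', 'observe'] 0.0188
1.35 [ 0.39774488 -0.1498442   0.2049789 ] [-3.14114295e+00  9.15659918e-04  1.37538250e-04] [-0.45778852 -0.19265656  0.21671686]
cam in tool [ 0.08091457 -0.00045646 -0.17902629] [[ 0.    -0.96  -0.279]
 [ 1.     0.    -0.   ]
 [ 0.    -0.279  0.96 ]] [[353.19787992   0.         276.73329178]
 [  0.         353.19787992 209.73696433]
 [  0.           0.           1.        ]] [-0.01147612  0.          0.          0.          0.        ]
```

View pics/w1.png

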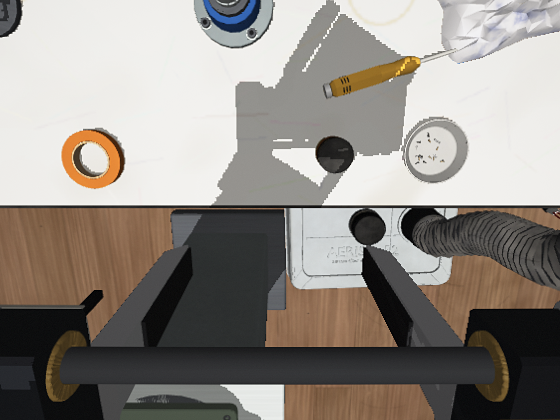

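Axle foot is at the top edge (233,10), cut off. Moving forward to see axle and ring post properly.

Emit:
move_arm([
  [5,-2.5,0,0,9.4],
  [5,-2.5,0,0,9.4],
  [3,0,0,0,9.4],
  [0,0,0,0,9.4],
])

```text
t: 1.9
eef_pos: [0.5285, -0.101, 0.2047]
tool_rot: [-3.141, 0.001, 0.003]
force: [-0.7, 0.0, 0.4]
finger_gap: 0.0937
grasp_force: 0.0
```

Run:
```python
from bench import *
import pickle
from h import *
s=observe();print(s["t"],s["eef_pos"])
c=capture("wrist");pickle.dump(c,open("w2.pkl","wb"));cv2.imwrite("pics/w2.png",c["img"][:,:,::-1])
C=cloud(c)
print(w2p(c,[[.573,-.104,.09],[.58,.129,.06]]))
for lo,hi in((.08,.1),(.044,.056),(.03,.043),(.008,.015)):
    m=(C[...,2]>lo)&(C[...,2]<hi)&(np.hypot(C[...,0]-.573,C[...,1]+.104)<.06)
    P=C[m]
    if len(P)>20:
        h=cv2.minEnclosingCircle(P[:,:2].astype(np.float32));print(lo,len(P),P.mean(0),h)
```

```text
1.9 [ 0.52849112 -0.1010232   0.20469861]
[[281.11324542 152.91519453]
 [ 24.30999885 140.52277586]]
0.08 781 [ 0.57400056 -0.10751968  0.08926458] ((0.5733427405357361, -0.10759516805410385), 0.01316789910197258)
0.044 395 [ 0.58088949 -0.10617694  0.04973046] ((0.5734869241714478, -0.10754279792308807), 0.018484199419617653)
0.03 751 [ 0.57760387 -0.10680604  0.03912901] ((0.5739807486534119, -0.10745549201965332), 0.02447306178510189)
0.008 1849 [ 0.57683467 -0.1071098   0.01174345] ((0.5735941529273987, -0.10764019936323166), 0.03799596428871155)
```

Emit:
move_arm([
  [0,-6,0,0,9.4],
  [0,-6,0,0,9.4],
  [0,-6,0,0,9.4],
  [0,-5,0,0,9.4],
  [0,0,0,0,9.4],
])

```text
t: 2.58
eef_pos: [0.5257, 0.1308, 0.2054]
tool_rot: [-3.141, 0.001, 0.005]
force: [0.3, -0.3, 0.9]
finger_gap: 0.0938
grasp_force: 0.0
```

Run:
```python
from bench import *
import pickle
from h import *
s=observe();print(s["t"],s["eef_pos"])
c=capture("wrist");pickle.dump(c,open("w3.pkl","wb"))
u,v=w2p(c,[[.58,.129,.06]])[0].astype(int);print(u,v)
w2=pickle.load(open("w2.pkl","rb"));a,b=w2p(w2,[[.573,-.104,.09]])[0].astype(int);print(a,b)
def cr(I,u,v,r):
    u=np.clip(u,r,560-r);v=np.clip(v,r,420-r);print("off",u-r,v-r)
    return cv2.resize(I[v-r:v+r,u-r:u+r,::-1],(600,600),interpolation=cv2.INTER_CUBIC)
x=cr(c["img"],u,v,50);y=cr(w2["img"],a,b,75);cv2.imwrite("pics/w3c.png",x);cv2.imwrite("pics/w2c.png",y)
```

```text
2.575 [0.52570214 0.13084823 0.20537189]
279 137
281 152
off 229 87
off 206 77
```

View pics/w3c.png

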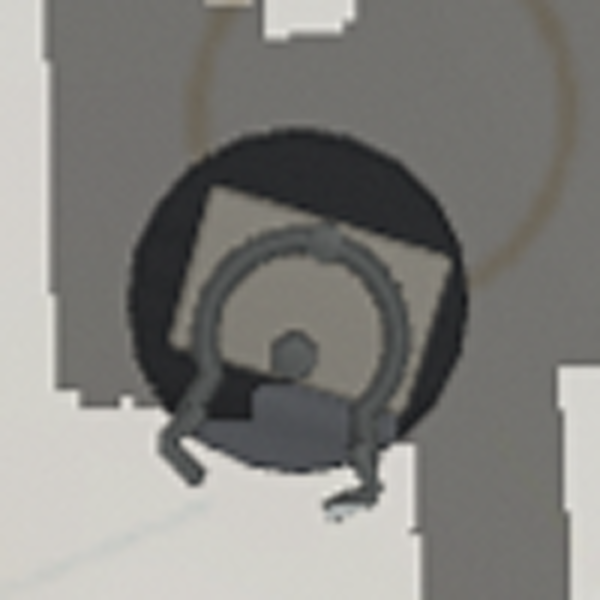

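The ring's back is at crop (328,240) and its lugs end at about (190,470) and (350,500). It is yawed about −16°. Next: compute it exactly, and the pliers' view.

Run:
```python
import pickle
from h import *
from scipy.optimize import least_squares
c=pickle.load(open("w3.pkl","rb"));C=cloud(c)
def pt(x,y,z):return p2w(c,[[229+x/6-.4,87+y/6-.4]],z)[0]
for n,x,y,z in(("back",328,240,.064),("lugL",172,440,.064),("lugR",372,468,.064),("lugLtip",195,478,.0645),("lugRtip",332,508,.0645),("sh1",213,187,.06),("sh2",450,258,.06),("sh3",172,345,.06),("peg",294,352,.067)):
    print(n,pt(x,y,z).round(4))
e=pt(450,258,.06)-pt(213,187,.06);print("edge yaw",np.degrees(np.arctan2(e[1],e[0]))+90)
f=pt(213,187,.06)-pt(172,345,.06);print("side yaw",np.degrees(np.arctan2(f[1],f[0])))
# ring mask: dark pixels in crop with depth z .0605-.067
m=(C[...,2]>.0612)&(C[...,2]<.066)&(np.hypot(C[...,0]-.58,C[...,1]-.129)<.04)&(c["img"].mean(2)<110)
P=C[m];print(len(P),P.mean(0))
Q=P[P[:,0]>.575]
r=least_squares(lambda p:np.hypot(Q[:,0]-p[0],Q[:,1]-p[1])-.0145,[.58,.129],loss='soft_l1',f_scale=.001);print(r.x,np.abs(r.fun).mean(),r.cost)
# post foot
m=(C[...,2]<.012)&(C[...,2]>-.01)&(np.hypot(C[...,0]-.575,C[...,1]-.129)<.034)&(c["img"].max(2)<70)
print(m.sum(),cv2.minEnclosingCircle(C[m][:,:2].astype(np.float32)),np.median(C[m][:,2]))
```

```text
back [0.5901 0.1259 0.064 ]
lugL [0.5605 0.1492 0.064 ]
lugR [0.5564 0.1189 0.064 ]
lugLtip [0.5548 0.1458 0.0645]
lugRtip [0.5503 0.1249 0.0645]
sh1 [0.5975 0.143  0.06  ]
sh2 [0.5874 0.1076 0.06  ]
sh3 [0.5743 0.1493 0.06  ]
peg [0.5741 0.1309 0.067 ]
edge yaw -15.913778482387272
side yaw -15.19328924903993
480 [0.57474602 0.13048757 0.06355894]
[0.57589056 0.12994725] 0.001472210776567912 0.000228681350800737
949 ((0.5754329562187195, 0.13020451366901398), 0.03046155720949173) 0.007703379654979026
```

Emit:
move_arm([
  [-4.5,-4.2,0,0,9.4],
  [-4.5,-4.2,0,0,9.4],
  [-4.5,-4.2,0,0,9.4],
  [-2,-4.2,0,0,9.4],
  [0,0,0,0,9.4],
])

```text
t: 3.25
eef_pos: [0.3711, 0.2967, 0.2055]
tool_rot: [3.141, 0.0, 0.003]
force: [0.1, -0.5, -0.9]
finger_gap: 0.0939
grasp_force: 0.0
```

Run:
```python
from bench import *
import pickle
from h import *
s=observe();print(s["t"],s["eef_pos"],s["tool_rot"])
c=capture("wrist");pickle.dump(c,open("w4.pkl","wb"));crop(c["img"],130,0,430,400,1.5,"pics/w4.png")
```

```text
3.25 [0.37109274 0.29668821 0.2054991 ] [3.14136742e+00 2.55660025e-05 3.34935387e-03]
```

View pics/w4.png

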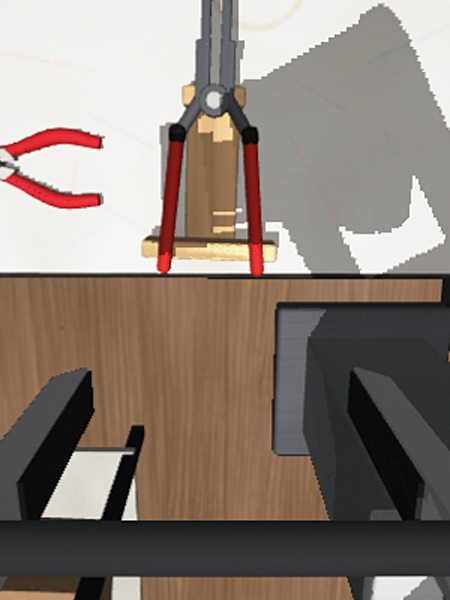

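Pliers seen at crop: pivot (213,100), handle ends (164,270)/(257,273), nose leaving the top.

Run:
```python
import pickle
from h import *
c=pickle.load(open("w4.pkl","rb"));C=cloud(c)
P=lambda x,y,z:p2w(c,[[130+x/1.5-.2,y/1.5-.2]],z)[0]
for n,x,y,z in(("pivot",213,100,.042),("hf",214,132,.043),("hr",210.5,271.5,.043),("nose",218,10,.0405)):print(n,P(x,y,z))
I=c["img"].astype(int);red=(I[...,0]>120)&(I[...,1]<60)&(C[...,2]>.03)&(C[...,2]<.06)
red[:, :220]=0
R=C[red];print(len(R),np.percentile(R[:,2],[10,50,90]))
ps=[]
for x in np.arange(.355,.43,.01):
    S=R[abs(R[:,0]-x)<.004];m=S[:,1].mean();l=S[S[:,1]>m][:,1];r=S[S[:,1]<m][:,1]
    ps.append((x,(np.median(l)+np.median(r))/2));print(x,np.median(l),np.median(r),S[:,1].min(),S[:,1].max())
print(np.polyfit(*np.array(ps).T,1),R.min(0),R.max(0))
# nose
g=(C[...,2]>.036)&(C[...,2]<.046)&(C[...,0]>.46)&(abs(C[...,1]-.29)<.03);N=C[g];print(len(N),N.mean(0),np.median(N[:,2]),N[:,0].max())
for a,b in((.46,.47),(.47,.48),(.48,.49),(.49,.5)):
    S=N[(N[:,0]>a)&(N[:,0]<b)]
    if len(S):print(a,S[:,1].min(),S[:,1].max())
```

```text
pivot [0.48761157 0.30197821 0.042     ]
hf [0.46923764 0.30136019 0.043     ]
hr [0.38251993 0.30364414 0.043     ]
nose [0.53673282 0.29907713 0.0405    ]
945 [0.04130723 0.04242685 0.04347816]<stdin>:11: RuntimeWarning: Mean of empty slice.
  ret = ret.dtype.type(ret / rcount)
  return _methods._mean(a, axis=axis, dtype=dtype,
Traceback (most recent call last):
ValueError: zero-size array to reduction operation minimum which has no identity
```

Emit:
move_arm([
  [3.3,-0.35,0,1.7,8],
  [3.3,-0.35,2.8,0,8],
  [0,0,5,0,8],
  [0,0,5,0,8],
  [0,0,0,0,8],
])

```text
t: 3.92
eef_pos: [0.4355, 0.2983, 0.0731]
tool_rot: [3.136, 0.01, -0.032]
force: [-1.0, -1.1, 0.3]
finger_gap: 0.0798
grasp_force: 0.0
```

Run:
```python
from bench import *
import pickle
from h import *
s=observe();print(s["t"],s["eef_pos"],s["tool_rot"])
c=capture("wrist");pickle.dump(c,open("w5.pkl","wb"));cv2.imwrite("pics/w5.png",c["img"][:,:,::-1])
print(w2p(c,[[.4876,.302,.042],[.4376,.3033,.036],[.558,.3,.04]]))
```

```text
3.925 [0.43548779 0.2982987  0.07309816] [ 3.13585266  0.00971427 -0.03242937]
[[268.11818262 157.54952167]
 [269.30374803 233.2031065 ]
 [266.79281035  27.21426041]]
```

View pics/w5.png

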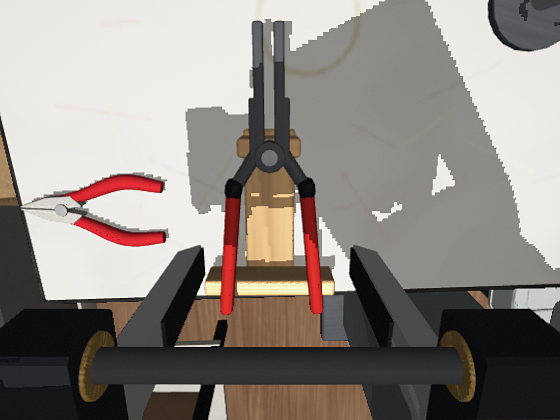

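Projected pivot (268,157) matches the picture (269,157), so the estimate is right. Centering, lowering, and closing lightly.

Emit:
move_arm([
  [0.2,-0.45,2,0,8],
  [0,0,2,0,8],
  [0,0,0,0,8],
])

```text
t: 4.35
eef_pos: [0.4418, 0.3067, 0.0389]
tool_rot: [-3.141, -0.001, -0.03]
force: [0.7, 0.1, 0.2]
finger_gap: 0.08
grasp_force: 0.0
```

Run:
```python
from bench import *
s=observe();print(s)
```

```text
{'t': 4.35, 'q': array([ 4.46099966e-01,  3.26877977e-01,  1.77153455e+00, -2.99194091e-04,
        1.04174577e+00,  2.04698493e+00]), 'qvel': array([ 0.00518932, -0.01872602, -0.01598797,  0.000534  ,  0.00157055,
        0.00166103]), 'joint_torque': array([-4.14126751e-02, -3.61981559e+01, -2.27313870e+01, -1.91804400e-02,
       -1.77146201e-01, -2.50299061e-03]), 'eef_pos': array([0.44176212, 0.30672757, 0.03893334]), 'tool_rot': array([-3.14116491e+00, -1.39325968e-03, -2.99381117e-02]), 'force': array([0.72752563, 0.1426158 , 0.16213933]), 'wrist_torque': array([0.01865832, 0.00465579, 0.01019128]), 'grasp_force': 0.0, 'finger_gap': 0.08004145939566949}
```

Emit:
move_arm([
  [-0.4,0.35,1.0,0,8],
  [0,0,0.9,0,8],
  [0,0,0,0,7],
  [0,0,0,0,6.2],
])

```text
t: 4.85
eef_pos: [0.4366, 0.3038, 0.0186]
tool_rot: [-3.142, -0.0, -0.029]
force: [-0.7, -1.1, 0.0]
finger_gap: 0.0641
grasp_force: 0.3
```

Emit:
move_arm([
  [0,0,0,0,5.9],
  [0,0,0,0,5.75],
  [0,0,0,0,5.75],
])

```text
t: 5.22
eef_pos: [0.4364, 0.3039, 0.0186]
tool_rot: [-3.141, -0.0, -0.029]
force: [0.4, 0.8, 1.1]
finger_gap: 0.0577
grasp_force: 9.5
```

Emit:
move_arm([
  [0,0,-1,0,5.7],
  [0,0,-2,0,5.7],
  [0,0,-3,0,5.7],
  [0,0,-1.6,0,5.7],
  [0,0,0,0,5.7],
])

```text
t: 5.85
eef_pos: [0.4377, 0.3043, 0.0961]
tool_rot: [-3.14, -0.003, -0.029]
force: [-0.4, 0.2, -0.4]
finger_gap: 0.057
grasp_force: 9.0
```

Emit:
move_arm([
  [0.2,3.4,0,0,5.7],
  [0.2,3.4,0,0,5.7],
  [0.2,3.4,0,0,5.7],
  [0.2,3.4,0,0,5.7],
  [0,0,0,0,5.7],
])

```text
t: 6.48
eef_pos: [0.4394, 0.1658, 0.0931]
tool_rot: [3.141, 0.003, -0.032]
force: [-0.7, -0.3, -1.4]
finger_gap: 0.0571
grasp_force: 9.0
```

Emit:
move_arm([
  [0,0,0,5,5.7],
  [0,0,0,5,5.7],
  [0,0,0,3.8,5.7],
  [0,0,0,0,5.7],
])

```text
t: 6.98
eef_pos: [0.4398, 0.1683, 0.0937]
tool_rot: [3.141, 0.001, -0.268]
force: [-0.0, 1.0, -0.5]
finger_gap: 0.0573
grasp_force: 9.0
```

Run:
```python
from bench import *
import pickle
from h import *
s=observe();print(s["t"],s["eef_pos"],s["tool_rot"],s["finger_gap"],s["grasp_force"])
c=capture("wrist");pickle.dump(c,open("w6.pkl","wb"))
x=np.array([.964,-.267,0]);g=np.array([.5577,.1349,.0645])
p=s["eef_pos"];y=s["tool_rot"][2];ux=np.array([np.cos(y),np.sin(y),0]);uy=np.array([-np.sin(y),np.cos(y),0])
piv=p+ux*.0512-uy*.0004+[0,0,.0175]
print(w2p(c,[g,g+x*.0335,piv+ux*.07+[0,0,.004],piv+[0,0,.005]]), "pins",piv+ux*.07)
cv2.imwrite("pics/w6.png",cv2.resize(c["img"][0:200,180:380,::-1],(600,600),interpolation=cv2.INTER_CUBIC))
```

```text
6.975 [0.43983439 0.16826096 0.09369493] [ 3.14131801e+00  1.45596013e-03 -2.68290006e-01] 0.05728086001784015 8.986360187991522
[[279.09788216  26.26245913]
 [279.345933   -45.95597732]
 [278.65081628   1.94782906]
 [278.41904517 176.0120188 ]] pins [0.55659249 0.13574721 0.11119493]
```

View pics/w6.png

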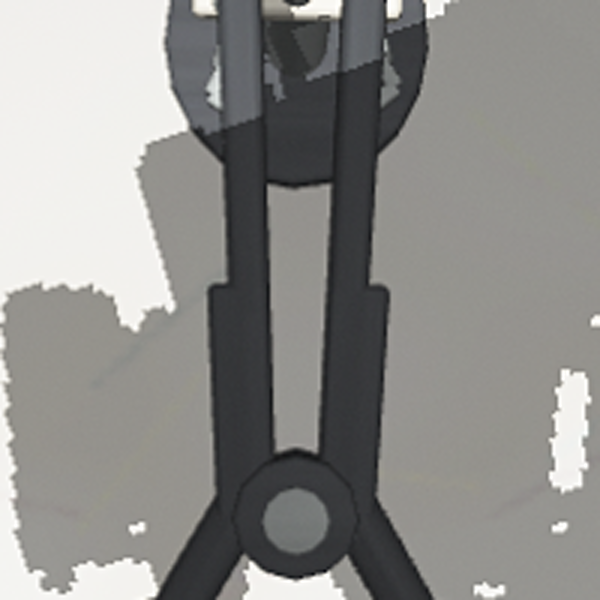

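Pivot is at crop (296,520), nose arms' mid at (301,10), and the lugs visible either side at (213,90)/(390,85), so they are laterally aligned. Checking pitch numerically.

Run:
```python
import pickle
from h import *
c=pickle.load(open("w6.pkl","rb"));C=cloud(c)
def med(cx,cy,r=2):
    u,v=int(180+cx/3),int(cy/3);return np.median(C[max(0,v-r):v+r+1,u-r:u+r+1].reshape(-1,3),0).round(4)
for n,q in dict(bolt=(296,520),noseL=(242,15),noseR=(362,15),noseLm=(248,200),noseRm=(355,200),armL=(242,400),armR=(352,400),hubL=(250,520),hL=(150,597),hR=(440,597),pivot=(296,485)).items():print(n,med(*q))
for lim in(215,225,235,245,260):print(lim,[med((u-180)*3,lim*3) for u in (205,215,222,335,342,350)])
```

```text
bolt [0.4908 0.154  0.1185]
noseL [0.558  0.1432 0.1135]
noseR [0.5536 0.1277 0.1139]
noseLm [0.5357 0.1487 0.1137]
noseRm [0.5315 0.1342 0.1143]
armL [0.5094 0.1571 0.1143]
armR [0.505  0.1414 0.1143]
hubL [0.4925 0.1604 0.117 ]
hL [0.4829 0.1803 0.1102]
hR [0.4411 0.1287 0.0007]
pivot [0.4958 0.1527 0.1176]
215 [array([ 4.525e-01,  2.252e-01, -3.000e-04]), array([ 4.503e-01,  2.173e-01, -1.000e-04]), array([0.4786, 0.1841, 0.1171]), array([0.4638, 0.1337, 0.115 ]), array([4.232e-01, 1.185e-01, 1.000e-04]), array([ 0.4213,  0.1121, -0.    ])]
225 [array([4.445e-01, 2.280e-01, 1.000e-04]), array([ 4.424e-01,  2.200e-01, -1.000e-04]), array([0.4731, 0.1857, 0.1162]), array([4.165e-01, 1.258e-01, 1.000e-04]), array([4.146e-01, 1.203e-01, 2.000e-04]), array([ 4.129e-01,  1.140e-01, -3.000e-04])]
235 [array([ 4.359e-01,  2.310e-01, -3.000e-04]), array([ 4.340e-01,  2.227e-01, -2.000e-04]), array([0.4685, 0.1873, 0.1158]), array([4.083e-01, 1.277e-01, 1.000e-04]), array([ 4.063e-01,  1.222e-01, -1.000e-04]), array([4.044e-01, 1.158e-01, 1.000e-04])]
245 [array([ 4.277e-01,  2.335e-01, -2.000e-04]), array([0.4273, 0.2244, 0.0007]), array([0.464 , 0.1888, 0.1163]), array([0.4401, 0.1354, 0.095 ]), array([ 3.980e-01,  1.241e-01, -3.000e-04]), array([ 3.959e-01,  1.176e-01, -3.000e-04])]
260 [array([0.4579, 0.2001, 0.1142]), array([0.4565, 0.1955, 0.1124]), array([0.4569, 0.191 , 0.1168]), array([0.4398, 0.1385, 0.1109]), array([0.4403, 0.1354, 0.114 ]), array([0.4392, 0.1317, 0.1138])]
```

Pins are at (0.5581, 0.1348) against the gap at (0.5577, 0.1349). Descending.

Emit:
move_arm([
  [0,0,1.2,0,5.7],
  [0,0,1.2,0,5.7],
  [0,0,0.4,0,5.7],
  [0,0,0,0,5.7],
])

```text
t: 7.52
eef_pos: [0.4399, 0.1674, 0.0657]
tool_rot: [3.141, 0.001, -0.27]
force: [0.4, 0.5, -1.9]
finger_gap: 0.0571
grasp_force: 9.0
```

Run:
```python
from bench import *
import pickle
from h import *
s=observe();print(s["t"],s["eef_pos"],s["tool_rot"],s["force"])
for n in("top","side"):
    c=capture(n);pickle.dump(c,open(n+"7.pkl","wb"))
    u,v=w2p(c,[[.5577,.1349,.0645]])[0];print(n,u,v,w2p(c,[[.5581,.1348,.066]]))
    u,v=int(u),int(v)
    cv2.imwrite(f"pics/{n}7.png",cv2.resize(c["img"][v-30:v+30,u-30:u+30,::-1],(400,400),interpolation=cv2.INTER_CUBIC))
cv2.imwrite("pics/both7.png",np.hstack([cv2.imread("pics/top7.png"),cv2.imread("pics/side7.png")]))
```

```text
7.525 [0.43990975 0.1674488  0.06569371] [ 3.14094179e+00  1.42392650e-03 -2.69858156e-01] [ 0.36630928  0.45293191 -1.91598754]
top 253.74156867415417 219.45546228090438 [[253.74355448 219.2511319 ]]
side 265.2170491487129 231.1241182820751 [[265.08915357 230.56812412]]
```

View pics/both7.png

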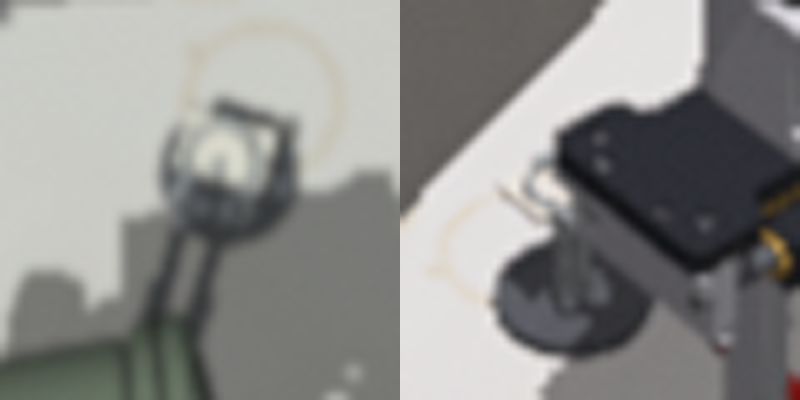

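Left (top view): the nose runs to the gap just below the peg at crop (218,165); nothing has been displaced. Lowering the pins in.

Emit:
move_arm([
  [0,-0.05,0.4,0,5.7],
  [0,0,0.4,0,5.7],
  [0,0,0.35,0,5.7],
  [0,0,0,0,5.7],
])

```text
t: 8.12
eef_pos: [0.4402, 0.168, 0.0545]
tool_rot: [3.141, 0.001, -0.27]
force: [-0.2, -0.2, -1.6]
finger_gap: 0.0572
grasp_force: 9.0
```

Emit:
move_arm([
  [0,0,0,0,5.4],
  [0,0,0,0,5.2],
  [0,0,0,0,5.0],
  [0,0,0,0,5.0],
])

```text
t: 8.62
eef_pos: [0.4406, 0.1681, 0.055]
tool_rot: [-3.142, -0.0, -0.27]
force: [-0.1, -0.6, -1.1]
finger_gap: 0.0504
grasp_force: 13.6
```

Emit:
move_arm([
  [0,0,0,0,4.8],
  [0,0,0,0,4.5],
  [0,0,0,0,4.2],
  [0,0,0,0,3.9],
  [0,0,0,0,3.6],
])

```text
t: 9.25
eef_pos: [0.4407, 0.168, 0.055]
tool_rot: [3.142, -0.0, -0.27]
force: [-0.0, -0.9, -0.8]
finger_gap: 0.0368
grasp_force: 23.1
```

Emit:
move_arm([
  [0,0,0,0,3.0],
  [0,0,0,0,2.0],
  [0,0,0,0,0],
  [0,0,0,0,0],
])

```text
t: 9.75
eef_pos: [0.4406, 0.168, 0.055]
tool_rot: [-3.142, -0.0, -0.27]
force: [0.2, 0.5, -1.8]
finger_gap: 0.0366
grasp_force: 29.8
```

Run:
```python
from bench import *
import pickle
from h import *
s=observe();print(s["t"],s["eef_pos"],s["tool_rot"],s["force"],s["finger_gap"],s["grasp_force"])
c=capture("wrist");pickle.dump(c,open("w8.pkl","wb"));C=cloud(c)
for r in (0,2,5,10,20):print(r,C[r,225:335:4,2].round(3).tolist())
c=capture("top");u,v=w2p(c,[[.5577,.1349,.0645]])[0].astype(int)
print(c["img"][v-10:v+6,u-10:u+12].mean(2).astype(int))
```

```text
9.75 [0.4406473  0.16803171 0.05496135] [-3.14158455e+00 -8.43534108e-06 -2.69918760e-01] [ 0.23123154  0.50909379 -1.80247936] 0.03659174503848253 29.763636686839163
0 [0.076, 0.077, 0.076, 0.073, 0.007, 0.007, 0.007, 0.009, 0.007, 0.008, 0.007, 0.023, 0.028, 0.031, 0.03, 0.027, 0.018, 0.008, 0.008, 0.008, 0.008, 0.008, 0.007, 0.008, 0.007, 0.071, 0.076, 0.075]
2 [0.075, 0.075, 0.077, 0.074, 0.008, 0.007, 0.007, 0.007, 0.008, 0.008, 0.008, 0.02, 0.027, 0.027, 0.027, 0.023, 0.015, 0.009, 0.008, 0.008, 0.007, 0.007, 0.007, 0.008, 0.009, 0.073, 0.076, 0.076]
5 [0.076, 0.076, 0.076, 0.076, 0.007, 0.008, 0.008, 0.006, 0.009, 0.007, 0.008, 0.015, 0.018, 0.021, 0.022, 0.018, 0.008, 0.007, 0.007, 0.006, 0.008, 0.009, 0.007, 0.007, 0.007, 0.075, 0.076, 0.076]
10 [0.075, 0.077, 0.077, 0.075, 0.008, 0.007, 0.009, 0.007, 0.008, 0.008, 0.008, 0.008, 0.009, 0.013, 0.012, 0.007, 0.007, 0.008, 0.007, 0.008, 0.008, 0.008, 0.009, 0.008, 0.007, 0.075, 0.077, 0.074]
20 [0.0, 0.076, 0.076, 0.076, 0.075, 0.007, 0.008, 0.008, 0.008, 0.008, 0.007, 0.008, 0.006, 0.008, 0.007, 0.008, 0.009, 0.007, 0.009, 0.0
[... 848 characters left out ...]
6  92  92  96 106 116 128 142
  150 146 121  95]
 [200 190 157 114  91  90  86  70  58  68  85  91  91  90  90  94  98 106
  117 124 117  96]
 [199 187 151 110  90  94  89  70  59  69  85  90  89  89  88  88  89  90
   95 105 106  88]
 [190 177 139 102  98 112  99  71  58  67  79  80  79  78  77  78  79  80
   85  90  89  78]
 [164 152 122  98 111 130 110  75  58  61  68  67  64  64  63  64  65  71
   76  81  82  78]
 [133 125 106  93 109 128 113  84  64  59  59  58  56  57  57  57  59  63
   66  73  80  88]
 [119 113  98  87  96 115 115  98  80  67  62  57  56  58  56  56  57  60
   65  75  87 102]
 [118 111  92  79  86 108 117 111  99  87  76  70  67  65  61  57  59  65
   78  93 103 113]]
```

Fully squeezed (36.6 mm, 30 N). Lifting.

Emit:
move_arm([
  [0,0,-0.3,0,0],
  [0,0,-0.6,0,0],
  [0,0,-0.8,0,0],
  [0,0,-1.0,0,0],
  [0,0,-1.0,0,0],
])

```text
t: 10.48
eef_pos: [0.4409, 0.1681, 0.0929]
tool_rot: [-3.141, -0.001, -0.27]
force: [0.2, 0.2, -2.1]
finger_gap: 0.0366
grasp_force: 29.8
```

Emit:
move_arm([
  [0,0,-0.8,0,0],
  [0,0,-0.3,0,0],
  [0,0,0,0,0],
])

```text
t: 10.85
eef_pos: [0.4407, 0.1681, 0.1031]
tool_rot: [-3.141, -0.0, -0.27]
force: [-0.1, 0.1, -1.5]
finger_gap: 0.0366
grasp_force: 29.8
```

Run:
```python
from bench import *
import pickle
from h import *
s=observe();print(s["t"],s["eef_pos"],s["tool_rot"],s["force"],s["finger_gap"],s["grasp_force"])
ims=[]
for n in("top","side"):
    c=capture(n);pickle.dump(c,open(n+"9.pkl","wb"))
    u,v=w2p(c,[[.575,.13,.08]])[0].astype(int);print(n,u-28,v-28)
    ims.append(cv2.resize(c["img"][v-28:v+28,u-28:u+28,::-1],(400,400),interpolation=cv2.INTER_CUBIC))
    C=cloud(c)
    m=(C[...,2]>.092)&(C[...,2]<.125)&(C[...,0]>.555)&(C[...,0]<.62)&(abs(C[...,1]-.13)<.04)
    print(m.sum(),C[m][np.argsort(C[m][:,0])].round(3).tolist()[-40:])
cv2.imwrite("pics/both9.png",np.hstack(ims))
```

```text
10.85 [0.44073257 0.16807044 0.10314629] [-3.14141226e+00 -3.19555802e-04 -2.69892031e-01] [-0.05844256  0.13295163 -1.47794449] 0.03655472883058676 29.774946752004325
top 227 184
69 [[0.569, 0.156, 0.12], [0.57, 0.113, 0.11], [0.57, 0.111, 0.109], [0.571, 0.151, 0.124], [0.571, 0.154, 0.123], [0.573, 0.111, 0.105], [0.575, 0.11, 0.113], [0.575, 0.152, 0.111], [0.575, 0.15, 0.109], [0.576, 0.147, 0.106], [0.578, 0.149, 0.11], [0.578, 0.111, 0.107], [0.578, 0.147, 0.109], [0.581, 0.147, 0.11], [0.581, 0.113, 0.107], [0.581, 0.111, 0.106], [0.583, 0.116, 0.111], [0.583, 0.144, 0.112], [0.583, 0.113, 0.108], [0.583, 0.147, 0.109], [0.585, 0.113, 0.11], [0.586, 0.116, 0.109], [0.586, 0.144, 0.109], [0.586, 0.119, 0.107], [0.586, 0.147, 0.108], [0.588, 0.139, 0.112], [0.588, 0.118, 0.11], [0.588, 0.121, 0.11], [0.588, 0.144, 0.111], [0.588, 0.124, 0.109], [0.588, 0.142, 0.11], [0.588, 0.126, 0.108], [0.59, 0.136, 0.114], [0.59, 0.139, 0.114], [0.59, 0.123, 0.112], [0.591, 0.126, 0.109], [0.591, 0.134, 0.109], [0.591, 0.142, 0.108], [0.591, 0.131, 0.108], [0.591, 0.129, 0.106]]
side 232 19
[... 210 characters left out ...]
, [0.565, 0.159, 0.116], [0.565, 0.158, 0.125], [0.566, 0.158, 0.109], [0.566, 0.157, 0.121], [0.566, 0.158, 0.112], [0.567, 0.159, 0.119], [0.567, 0.159, 0.112], [0.568, 0.159, 0.109], [0.568, 0.158, 0.123], [0.568, 0.158, 0.12], [0.571, 0.155, 0.111], [0.577, 0.15, 0.107], [0.578, 0.15, 0.109], [0.581, 0.149, 0.107], [0.581, 0.148, 0.11], [0.583, 0.15, 0.11], [0.584, 0.145, 0.109], [0.585, 0.147, 0.11], [0.586, 0.13, 0.11], [0.587, 0.141, 0.108], [0.587, 0.129, 0.106], [0.587, 0.137, 0.108], [0.588, 0.132, 0.108], [0.588, 0.127, 0.11], [0.589, 0.131, 0.109], [0.589, 0.134, 0.109], [0.589, 0.138, 0.108], [0.59, 0.141, 0.107], [0.59, 0.137, 0.11], [0.59, 0.141, 0.109], [0.592, 0.131, 0.108]]
```

View pics/both9.png

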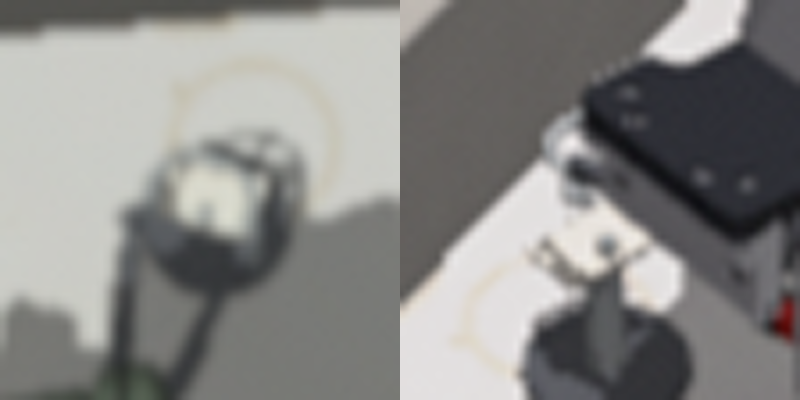

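Ring is lifted, spread and level on the pins (top crop: ring between arm tips (125,215)/(230,290), back (270,135)). Carrying toward the axle, staying high.

Emit:
move_arm([
  [0.3,1,0,0,0],
  [0.6,2,0,0,0],
  [0.9,3,0,0,0],
  [0.9,3,0,0,0],
  [0.9,3,0,0,0],
])

```text
t: 11.58
eef_pos: [0.4429, 0.0413, 0.1027]
tool_rot: [3.141, 0.001, -0.27]
force: [0.1, 0.6, -1.5]
finger_gap: 0.0362
grasp_force: 29.8
```

Emit:
move_arm([
  [0.9,3,0,0,0],
  [0.9,3,0,0,0],
  [0.9,3,0,0,0],
  [0.6,2.5,0,0,0],
  [0.4,2,0,0,0],
])

```text
t: 12.2
eef_pos: [0.4424, -0.0988, 0.1027]
tool_rot: [3.141, 0.001, -0.271]
force: [-0.5, -0.1, -1.4]
finger_gap: 0.0365
grasp_force: 29.8
```

Emit:
move_arm([
  [0.2,1,0,-3,0],
  [0,0,0,-5,0],
  [0,0,0,-5,0],
  [0,0,0,-2.5,0],
  [0,0,0,0,0],
])

```text
t: 12.82
eef_pos: [0.4417, -0.1078, 0.1027]
tool_rot: [-3.142, 0.001, -0.0]
force: [-0.3, 0.2, -1.5]
finger_gap: 0.0365
grasp_force: 29.8
```

```bash
cat > m.py <<'E'
from bench import *
from h import *
s=observe();p=s["eef_pos"];y=s["tool_rot"][2]
print(s["t"],p,s["tool_rot"],s["force"],s["finger_gap"],s["grasp_force"])
ux=np.array([np.cos(y),np.sin(y)]);uy=np.array([-np.sin(y),np.cos(y)])
zr=p[2]+.0055
for n in("top","side","wrist"):
    c=capture(n);C=cloud(c)
    if n=="wrist":
        I=c["img"][:210,200:360]
        v,u=np.mgrid[165:190,265:295]
        B=C[140:200,250:310].reshape(-1,3);B=B[B[:,2]>p[2]+.0225]
        if len(B):b=B.mean(0);d=b[:2]-p[:2];print("bolt tool",len(B),d@ux,d@uy,b[2]-p[2])
        for r in(5,30,60):
            L=C[r,200:360];L=L[(abs(L[:,2]-p[2]-.020)<.005)]
            d=L[:,:2]-p[:2];a=d@uy;m=a>a.mean()
            print("nose",r,(d@ux).mean(),a[m].mean(),a[~m].mean(),(a[m].mean()+a[~m].mean())/2,L[:,2].mean()-p[2])
        continue
    d=C[...,:2]-p[:2];a=d@ux;b=d@uy
    m=(abs(C[...,2]-zr)<.008)&(a>.125)&(a<.17)&(abs(b)<.035)
    print(n,"ring pts",m.sum());A=np.c_[a[m],b[m],C[m][:,2]]
    k=abs(A[:,1])<.006;print(" back x",A[k,0].mean(),A[k,0].min(),A[k,0].max(),k.sum(),"z",np.median(A[k,2]))
    for lo,hi in((.125,.132),(.132,.139),(.139,.146)):
        S=A[(A[:,0]>lo)&(A[:,0]<hi)];L=S[S[:,1]>0];R=S[S[:,1]<0];print(" ",lo,L[:,1].mean(),R[:,1].mean(),len(L),len(R),"z",L[:,2].mean(),R[:,2].mean())
    m=(abs(C[...,2]-.09)<.004)&(np.hypot(C[...,0]-.5735,C[...,1]+.1076)<.02)
    if m.sum()>5:
        q=C[m][:,:2];h=cv2.minEnclosingCircle(q.astype(np.float32));e=np.array(h[0])-p[:2];print(" shaft",m.sum(),h,"in tool",e@ux,e@uy,"mean",(q.mean(0)-p[:2])@ux,(q.mean(0)-p[:2])@uy)
E
python3 m.py
```

```text
12.825 [ 0.44174519 -0.10775499  0.10265248] [-3.14157857e+00  7.64330966e-04 -3.11717230e-04] [-0.34110232  0.22084709 -1.53269467] 0.03652621422625471 29.774643201380968
top ring pts 51
 back x 0.15402907887260328 0.15245049092366036 0.15537816033191615 9 z 0.10834630256529176
  0.125 0.022310879668719162 -0.02389759477544944 5 2 z 0.11063308367186173 0.10702612735787254
  0.132 0.017641136762925932 -0.02053091752585701 4 3 z 0.1096732791983756 0.11058329410599581
  0.139 0.01745477615523277 -0.01949022924549317 6 4 z 0.10935904926477073 0.1089908677140769
 shaft 68 ((0.5751327872276306, -0.10795072466135025), 0.012710749171674252) in tool 0.13338765630620836 -0.00015415822566887323 mean 0.13360812765926963 6.856903998928033e-05
side ring pts 42
 back x 0.1510890390715654 0.14875213277761448 0.15464368954506041 5 z 0.10958433344554952
  0.125 0.023343923122995172 -0.020480312637647463 5 4 z 0.10859737464307599 0.1095549473401348
  0.132 0.020815208780331516 -0.01804582530866668 4 3 z 0.10884081827048309 0.10796423945655158
  0.139 0.019067340033341814 -0.018015111790217544 4 4 z 0.10826205061007652 0.10806452415902479
 shaft 36 ((0.572202205657959, -0.10318426042795181), 0.013330770656466484) in tool 0.1304555890899127 0.004611392263402661 mean 0.12974603113888256 0.00521608427893427
bolt tool 1162 0.05775732337947096 -8.755005806124558e-05 0.025500770438198234
nose 5 0.12110950022022259 0.019149152183922064 -0.021620852481606667 -0.0012358501488423015 0.018879649574575205
nose 30 0.11173389033434346 0.017328065878269627 -0.019263655031620742 -0.0009677945766755573 0.01948369015519323
nose 60 0.1002695736561304 0.014804389723098122 -0.01628381420283905 -0.0007397122398704646 0.01929507218030181
```

Three cameras agree: the ring's mid is ~1.8 mm too far forward and ~1.7 mm to −y. Correcting, then descending partway.

Emit:
move_arm([
  [-0.18,-0.17,0,-0.8,0],
  [0,0,0,0,0],
  [0,0,0,0,0],
])

```text
t: 13.35
eef_pos: [0.4405, -0.1056, 0.103]
tool_rot: [3.141, -0.0, 0.015]
force: [0.1, 0.4, -1.5]
finger_gap: 0.0363
grasp_force: 29.8
```

```bash
python3 m.py; sleep 0; python3 m.py | grep -A7 -E "top|side"
```

```text
13.35 [ 0.44047828 -0.1056044   0.10298552] [ 3.14148691e+00 -9.27115094e-05  1.47117796e-02] [ 0.08695812  0.43754986 -1.45109955] 0.03630822870686571 29.774561980739236
top ring pts 52
 back x 0.15453543687197654 0.1516719214552503 0.15663551169710296 9 z 0.1104900329967764
  0.125 0.0240919214415342 -0.02097958951011148 5 1 z 0.11140087694584429 0.11089182889112914
  0.132 0.01797391021586894 -0.02128155819718899 4 6 z 0.10920646620669594 0.10775432451697857
  0.139 0.01732477580798996 -0.020284957972113663 2 5 z 0.11124427745901544 0.10882862298248193
 shaft 69 ((0.5750494599342346, -0.10752283036708832), 0.012863962911069393) in tool 0.13452839226350968 -0.0038979319616599313 mean 0.1346649293957999 -0.0036991520097761597
side ring pts 39
 back x 0.15266223912593727 0.15119386608807117 0.153914414730113 6 z 0.10862711487023224
  0.125 0.02441988148704695 -0.01923447064879468 5 5 z 0.10995384555641363 0.11122307165425507
  0.132 0.019143326796334518 -0.01848255141187155 3 4 z 0.10841336902433892 0.10815288071567303
  0.139 0.01892225564643413 -0.017437932510157284 4 2 z 0.1083909
[... 1250 characters left out ...]
 0.15469794104510617 6 z 0.10852973302805025
  0.125 0.024732995498075318 -0.019260066567160103 5 4 z 0.1101601092091993 0.10925085179948643
  0.132 0.020103333374589694 -0.016091890721980622 3 3 z 0.10913085506423852 0.10972048419254021
  0.139 0.0188877042327144 -0.016259853206565363 4 3 z 0.10832939081220833 0.10909730464522353
 shaft 31 ((0.5715298056602478, -0.10373618453741074), 0.01368833240121603) in tool 0.13103000762010303 -1.3366054868410443e-05 mean 0.12998318499008246 0.0021842552150423073
bolt tool 1151 0.05763770068061222 -0.00017530879871623486 0.026543730401933058
nose 5 0.12091330687413465 0.01899673616386549 -0.021779418610379384 -0.0013913412232569467 0.018787439547465645
```

Emit:
move_arm([
  [-0.1,0.17,0,0,0],
  [0,0,0,0,0],
  [0,0,0,0,0],
])

```text
t: 14.02
eef_pos: [0.4395, -0.1074, 0.103]
tool_rot: [-3.142, -0.0, 0.014]
force: [0.8, -0.0, -1.2]
finger_gap: 0.0364
grasp_force: 29.8
```

```bash
python3 m.py | grep -vE "nose"; python3 m.py | grep -A5 -E "top|side"
```

```text
14.025 [ 0.43949882 -0.10739653  0.10296559] [-3.14154572e+00 -3.73271348e-05  1.44534335e-02] [ 0.8468294  -0.00832209 -1.16588706] 0.03638351262649123 29.774593748152256
top ring pts 46
 back x 0.15388376595135095 0.1516787403834099 0.15519669925303434 7 z 0.10971701457389282
  0.125 0.022272087671221644 -0.021720020268407306 5 1 z 0.11139441427833097 0.11104954448817539
  0.132 0.01725345814378239 -0.020239026503403992 3 4 z 0.10768220516639955 0.10945101793948975
  0.139 0.01765819962825463 -0.019725352918239628 6 2 z 0.10942909109245946 0.11043599775959179
 shaft 66 ((0.5748998522758484, -0.10793013125658035), 0.012885642237961292) in tool 0.13537918029349516 -0.0024904888192374157 mean 0.13541655876581465 -0.002251998895668992
side ring pts 43
 back x 0.15226814702034255 0.14939955264300947 0.1563262848723685 7 z 0.10897782055390504
  0.125 0.02534478184926679 -0.02066850526683344 7 4 z 0.11214079944219976 0.11033632403762442
  0.132 0.019655679094790917 -0.01848665012556821 3 6 z 0.10881464691553426 0.10841283514354795
  0.139 0.018510126255403686 -0.017294861345104703 3 2 z 0
[... 734 characters left out ...]
1348114), 0.013155217282474041) in tool 0.13481517651975813 -0.0017607002107222812 mean 0.13530987339972805 -0.001501194339912729
side ring pts 43
 back x 0.15284005048390825 0.15050180579528538 0.15495400560340136 7 z 0.10892229293705813
  0.125 0.02355787297328336 -0.020172203963970098 7 4 z 0.11107865920938056 0.10895667977402365
  0.132 0.020452576305074542 -0.018978151215582342 1 6 z 0.10950052886137795 0.10865507064915325
  0.139 0.018425175296156636 -0.01630591276654921 4 3 z 0.10777387752353973 0.10890499802580804
 shaft 36 ((0.5721448659896851, -0.10386527329683304), 0.012957055121660233) in tool 0.13270401908333962 0.0015385656393990352 mean 0.13183753950592747 0.004394320950864784
```

Aligned in all three views. Descending slowly.

Emit:
move_arm([
  [0,0,0.4,0,0],
  [0,0,0.5,0,0],
  [0,0,0.5,0,0],
  [0,0,0.4,0,0],
  [0,0,0,0,0],
])

```text
t: 14.95
eef_pos: [0.4391, -0.1072, 0.0844]
tool_rot: [-3.141, 0.001, 0.015]
force: [0.4, 0.4, -1.8]
finger_gap: 0.0367
grasp_force: 29.8
```

Emit:
move_arm([
  [0,0,0,0,0],
  [0,0,0.3,0,0],
  [0,0,0.3,0,0],
  [0,0,0,0,0],
])

```text
t: 15.45
eef_pos: [0.4392, -0.1072, 0.0786]
tool_rot: [-3.141, 0.001, 0.015]
force: [0.5, 0.3, -1.4]
finger_gap: 0.0363
grasp_force: 29.8
```

```bash
python3 m.py
```

```text
15.45 [ 0.43917028 -0.10719303  0.0786044 ] [-3.14124114e+00  7.26646547e-04  1.46614558e-02] [ 0.54269176  0.25610621 -1.39048932] 0.03628907241261242 29.77475568652153
top ring pts 123
 back x 0.1402809274600584 0.12581104784177569 0.1562956502089564 46 z 0.08827241873264735
  0.125 0.00646666671353495 -0.01028892795064107 12 13 z 0.08666804124610679 0.08887534366253423
  0.132 0.009818785204264976 -0.011184428977679895 18 16 z 0.08667961126695319 0.08832931016381029
  0.139 0.009704731433721312 -0.011728538864937924 15 17 z 0.08802895570052066 0.08693369224085953
 shaft 76 ((0.5737532377243042, -0.1079016849398613), 0.019501131027936935) in tool 0.13455810280042452 -0.0026816886890860397 mean 0.13637691079183117 -0.00330625686667088
side ring pts 73
 back x 0.14127319186559284 0.12674374955297846 0.15528416539257597 24 z 0.08907837907325827
  0.125 0.011865272177040405 -0.013464360471831582 11 8 z 0.0874819593176927 0.08713712804116747
  0.132 0.01251694072130243 -0.008019256580067446 13 8 z 0.08692935745666888 0.08841856347969855
  0.139 0.009294757462196775 -0.010946708731214888 12 6 z 0.08699268409467574 0.0874613687129445
 shaft 43 ((0.5735889673233032, -0.10856938362121582), 0.018737414851784706) in tool 0.1343840609707733 -0.003346907251108503 mean 0.13438860288590992 -0.0009278704394175999
bolt tool 1267 0.058017004492903444 -0.0003379433050969381 0.026041367049006794
nose 5 0.1212128055333523 0.01888253497318145 -0.02190903880665889 -0.0015132519167387198 0.018989458031297507
nose 30 0.11182085065675347 0.017236724373166642 -0.019571691398269715 -0.0011674835125515363 0.019646460023495863
nose 60 0.10034062709409343 0.014487165522880461 -0.016586222382464114 -0.0010495284297918264 0.019562517412297517
```

Emit:
move_arm([
  [0,0,0.4,0,0],
  [0,0,0.5,0,0],
  [0,0,0.5,0,0],
  [0,0,0,0,0],
])

```text
t: 16.1
eef_pos: [0.4389, -0.1071, 0.0642]
tool_rot: [-3.141, 0.001, 0.015]
force: [0.1, 1.3, -2.1]
finger_gap: 0.0365
grasp_force: 29.8
```

Emit:
move_arm([
  [0,0,0.4,0,0],
  [0,0,0.4,0,0],
  [0,0,0.3,0,0],
  [0,0,0,0,0],
  [0,0,0,0,0],
])

```text
t: 16.73
eef_pos: [0.4396, -0.1074, 0.054]
tool_rot: [3.142, -0.0, 0.015]
force: [0.0, -0.4, -0.7]
finger_gap: 0.0363
grasp_force: 29.8
```

```bash
cat > m2.py <<'E'
from bench import *
from h import *
s=observe();p=s["eef_pos"];y=s["tool_rot"][2]
print(s["t"],p,s["tool_rot"],s["force"],s["wrist_torque"],s["finger_gap"],s["grasp_force"])
ux=np.array([np.cos(y),np.sin(y)]);uy=np.array([-np.sin(y),np.cos(y)])
for n in("top","top","side","side"):
    c=capture(n);C=cloud(c);d=C[...,:2]-p[:2];a=d@ux;b=d@uy;r=np.hypot(C[...,0]-.5738,C[...,1]+.1072)
    m=(C[...,2]>.054)&(C[...,2]<.072)&(r>.0155)&(r<.026)&(a>.12)
    A=np.c_[a[m],b[m],C[m][:,2]];k=(A[:,0]>.148)&(abs(A[:,1])<.008);print(n,len(A),"back",A[k].mean(0),k.sum())
    for sg in(1,-1):
        k=(A[:,1]*sg>.014)&(A[:,0]<.146);print("  side",sg,A[k].mean(0),k.sum(),A[k,2].std())
    m=(abs(C[...,2]-.09)<.005)&(r<.015);h=cv2.minEnclosingCircle(C[m][:,:2].astype(np.float32));e=np.array(h[0])-p[:2];print("  shaft",e@ux,e@uy,h[1],np.median(C[m][:,2]))
    m=(abs(C[...,2]-.04)<.006)&(r<.03);print("  hub z",m.sum(),np.median(C[m][:,2]) if m.sum() else 0)
E
python3 m2.py
```

```text
16.725 [ 0.43960281 -0.10738074  0.05400541] [ 3.14157081e+00 -1.86042073e-04  1.46342682e-02] [ 0.00485629 -0.41780985 -0.7126704 ] [-0.01104536  0.10404839  0.01283862] 0.036293666147704275 29.774494324810803
top 53 back [1.54540393e-01 1.21321439e-04 6.05167871e-02] 12
  side 1 [0.13363854 0.01803231 0.06315862] 18 0.004929291481160817
  side -1 [ 0.13175524 -0.02060775  0.06539633] 10 0.004633124032760127
  shaft 0.1356858635557661 -0.0020628408020653775 0.013215321116149426 0.08962378703623164
  hub z 50 0.039443528270714734
top 50 back [ 1.54693417e-01 -4.35452291e-05  5.93415725e-02] 12
  side 1 [0.13591373 0.01818647 0.06373394] 14 0.003686127660034559
  side -1 [ 0.13153593 -0.02121211  0.06486343] 10 0.005514173267808838
  shaft 0.13551948248689957 -0.002356560800859946 0.012930733151733875 0.0899311899731885
  hub z 48 0.03954093616279697
side 32 back [0.15252204 0.00090167 0.06027869] 6
  side 1 [0.13296666 0.01947888 0.06338045] 11 0.005576022780673173
  side -1 [ 0.12427078 -0.01918388  0.06371544] 10 0.004948730635299348
  shaft 0.13365991604574537 0.001260318863270272 0.013746562413871288 0.0888147624757798
  hub z 86 0.03947527967235359
side 31 back [1.52975201e-01 8.95379365e-05 5.96050988e-02] 6
  side 1 [0.13314534 0.02022013 0.06133954] 9 0.0041130176197084825
  side -1 [ 0.12444305 -0.01904032  0.06272423] 10 0.003872140971689244
  shaft 0.1333518894794675 0.001796847900775521 0.012858647853136063 0.08905089217932893
  hub z 88 0.03943282450887986
```

Ring is at groove height, centred within about 1 mm, with no contact force. Handing in.

```bash
python3 -c "
from bench import *
print(hand_in())"
```

```text
the job is handed in; nothing more can be done
None
```

The job is handed in: the pliers are still squeezed to the hard stop, holding the ring spread and level at groove height, clear of the shaft and centred on it to within about 1 mm.

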